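Set the spice mill's grind and hold its run pad

ROBOT

A 6-joint arm with a two-finger parallel gripper is mounted at the origin on the work surface. World frame = base frame: x ahead of the robot, y to its left, z up, the work surface at z = 0. Lengths are in m, angles in rad, forces in N, time in s.
With the tool pointing down it reaches from about 0.35 to 0.875 m from the base axis. Payload 15.5 kg.
Tool frame: the origin (TCP) lies midway between the tips of the shut fingers; the grasp point (between the pads) lies 19 mm behind it; z points along the fingers, y is the line along which they close (so a half turn about z gives the same grasp; the last joint's range is limited). The gripper opens to 85 mm and grips with 20 to 120 N. Pads are 22 mm wide; open, the fingers measure 114 mm over their backs; the gripper's body (76 mm by 85 mm) begins 54 mm behind the grasp point. The pads swing forward as they close: fully open they stand 13 mm farther back than shut.
Start: joints at [1.109, 0.494, 1.345, -0, 1.302, -0.096], TCP at [0.224, 0.584, 0.202] pointing down, gripper open.
Joint ranges: [-2.91, 2.91], [-0.82, 2.16], [0.22, 2.67], [-1.22, 4.37], [0.12, 2.79], [-3.08, 3.08]. Speed limits (rad/s): [1.89, 1.89, 2.57, 3.01, 3.01, 3.01].

INTERFACE

Orientations are given as [roll, pitch, yaw] about the fixed x, y, z axes, in that order (R = Rz(yaw) Ry(pitch) Rx(roll)).
In Python, from workcell import r gives the robot as it stands.
- The arm moves only by the shell command python3 -m crank 'ROWS'. ROWS is a JSON object of lists of equal length, an entry for each row: "travel": the shift along the tool's x, y, z in mm, a list of three; "turn": the turn about the tool's z in rad; "jaw": the finger opening in mm, from 0 to 85.4. A call has exactly 8 rows; each row shifts and turns the commanded pose from where the row before left it, along the tool's axes as they then stand; what a row does not reach is not made up. A row lasts 1/12 s, in which the tool goes at most 41.7 mm and 7.16 degrees, less where a joint would pass 70% of its speed; a pose out of reach is approached as far as the arm can. A call is refused whole if a number of a shift passes 41.7 or a number of a turn 0.125, either way. A call with a gripper value outside its range is refused whole. The fingers move at their own pace and stop on an object; the grip force is fixed at half the most. Time passes only in rows, so rows that do not move let the fingers close, or fill a call up. It gives the time, the measured TCP pose, the force, the opening and the grip force at its end, in the units of the state.
- r.observe(): the state, without advancing time (a new reading comes with each control period).
- r.read_camera(name): name is "scene" or "top" or "wrist"; returns a dict with "image" (400x640x3 uint8, red, green, blue), "depth" (400x640 float32, m along the optical axis (not along the pixel's ray), 0 where there is no reading), "camera_matrix" (3x3 intrinsics, pixels), "eye" and "rotation" of the camera in the world; the wrist camera has in their place "hand_eye" (4x4, takes a point from camera to tool coordinates, whose origin is the TCP and whose axes are the flange's). Camera axes: x right, y down, z forward; pixel columns grow to the right and rows downward; lengths in m; the calibration is good to about 2 mm. A picture is of the moment at which its call begins: read the wrist's pose just before it.
- r.job_done(): hands the job in; it is judged then, once.
Trained networks look in the newest picture that a camera, given by its name, has taken for a name from the list of things; names that differ only in an ending like _2 or _b are one class to them, and where a whole thing is asked for, a point or a joint stands for the part that bears it (a point fixed in the world has none). Each returns a list of dicts, best first, with "conf" (0 to 1); they miss things now and then, are a little off and sometimes report something else, mostly with a low value. They report only what shows in the picture. A call takes as long as a camera call.
- r.search_frame(camera, label): "xy" ([column, row] in pixels, amid what is visible of it).
- r.place_of(camera, label): "xy" ([column, row] in pixels: a listed point, or the origin of a listed thing).
The state is a dict: "time": time; "joint_positions": joint angles; "joint_velocities": joint speeds; "tau": joint torques, N m; "ee_pos": TCP position; "tool_rot": TCP orientation; "ft_force": force on the tool from outside, world axes, zero at the start; "torque": the same for the moment, N m; "finger_gap": finger opening in m; "grasp_force": force on a finger pad.
Only numpy, scipy, OpenCV 4.12 (cv2) and the standard library are available. Lean on these libraries where they do the work, as an engineer would, in place of code of your own. Each camera call takes 0.05 s, during which the arm holds its last target. There are 200 camera calls.

TASK

Swing the spice mill's selector (red post) out of its parked notch into the notch marked by the green stud and let go of it; only then press the blue spring-loaded run pad down with the fingertips until its top is level with the green band of the gauge beside it, never into the red, and keep it there. The program finishes while still holding the pad down in the green; leave the shakers, bowl, mortar and pestle where they are.

Things in the scene. Friction and masses are not known exactly. Their poses are not given: they have to be found in the camera images.
- mill: spice mill, fixed. Grey deck 150 (its x) by 330 mm (its y), top 60 mm above the ledge; origin on the ledge under the deck's centre; x points away from the robot at yaw 0. Behind it (x 70 to 170, y -65 to 65 mm) a black block carries a capped clear grinding cup, 72 mm across, top 132 mm above the ledge. Selector at the +y end, round run pad at the -y end (x 0, y -95 mm).
- selector_angle (a joint): angle of the selector, a level steel pointer arm, counter-clockwise from above as it grows: 0 = parked notch (starts from -0.1 to 0.2; points to mill -x turned 0.6 rad towards +y), 0.6 = middle notch (points to -x), 1.2 = last notch (-x turned 0.6 towards -y). Stiff joint (about 1.6 N at the post): it stays where it is left. Stops at -0.15, 1.35.
- selector_pivot (a point): the selector's vertical axis, at the height of the deck top (60 mm above the ledge)
- selector: the selector: steel pointer arm, 11 mm wide, 5 to 11 mm above the deck, with its handle, a red upright round post 14 mm across rising to 56 mm above the deck, 75 mm from the pivot, to be pinched or pushed from above. Origin at the pivot, deck height; at angle 0 its axes are parallel to the mill's.
- selector_knob (a point): centre of the top of the red post, 116 mm above the ledge
- selector_pointer (a point): point on the pointer's line 100 mm from the pivot, just past the pointer's end (which is 90 mm from the pivot); it lies over a stud's centre when the selector is in that stud's notch
- green_stud: green disc, 15 mm across, 5 mm high, fixed on the deck 100 mm from the selector pivot; it marks the wanted notch, either the middle (0.6) or the last (1.2) one. The other of the two has a white stud. Origin: centre of its underside, at deck height.
- green_mark (a point): centre of the green stud's top
- pad_travel (a joint): how far the run pad is pressed down, m: 0 = up, 0.024 = bottom stop. Spring: about 2.1 N to start it moving, then 0.3 N more per mm (about 5.7 N at 12 mm). It springs back up when let go.
- run_pad: the run pad: blue round disc 64 mm across and 10 mm thick with a white rim line, moving straight down into the mill; origin on its axis, 34 mm below its flat top, at deck height when up
- pad_top (a point): centre of the pad's flat top, 94 mm above the ledge when up (34 mm above the deck). A gauge post 8 by 20 mm stands 47 mm from the pad's axis on the mill's +x side, its top 98 mm above the ledge, with bands read against the pad's top: white line at rest, green band at 8 to 16 mm of travel, red from 18 mm on.
- turntable: two-tier black turntable, standing at the left, does not turn here: lower tier 260 mm across, top 16 mm above the ledge; upper tier 164 mm across, top 112 mm above the ledge; origin on the ledge under its centre. Leave alone.
- pinch_bowl: green pinch bowl, 84 mm across, 38 mm high, at the right; origin centre of underside. Leave alone.
- mortar: olive wood mortar, 110 mm across, 85 mm high, at the right; origin centre of underside. Leave alone.
- pestle: wooden pestle lying on the ledge along its x, 158 mm long, 32 mm thick, at the right; origin under its middle. Leave alone.
- shaker1: clear shaker with twist cap, 43 mm across, 70 mm high, on the turntable's lower tier; origin centre of underside. Leave alone.
- shaker2: clear shaker with twist cap, 43 mm across, 70 mm high, on the turntable's lower tier; origin centre of underside. Leave alone.
- shaker3: clear shaker with twist cap, 43 mm across, 70 mm high, on the turntable's upper tier; origin centre of underside. Leave alone.
- shaker4: clear shaker with twist cap, 43 mm across, 70 mm high, on the turntable's upper tier; origin centre of underside. Leave alone.

How it is judged:
On the way, in this order (a step that is already met when the one before it is completed fails the run):
1. the selector rests in the green stud's notch, let go, with the run pad still up (horizontal distance between selector_pointer and green_mark below 0.012 m and value of joint pad_travel below 0.004 m and contact force between selector and the fingers below 0.2 N), for 0.3 s.
2. the fingers hold the run pad in the green band (horizontal distance between selector_pointer and green_mark below 0.012 m and contact force between run_pad and the fingers above 1 N and value of joint pad_travel between 0.007 and 0.017 m), for 0.5 s.
At the end, for the whole second after the job is handed in: the selector's pointer is within 12 mm of the green stud's centre, untouched, and the fingers still press the run pad with over 1 N at 7 to 17 mm of travel (all of step 2 and contact force between selector and the fingers below 0.2 N); the arm keeps its last pose, push and grip.
It fails at once if the run pad pressed before the selector is in the green stud's notch (value of joint pad_travel above 0.005 m and horizontal distance between selector_pointer and green_mark above 0.02 m).
It fails at once if the run pad pressed into the red (over 19 mm) (value of joint pad_travel above 0.019 m).
It fails at once if a shaker, the bowl, the mortar or the pestle moved over 25 mm (distance of any of shaker1, shaker2, shaker3, shaker4, pinch_bowl, mortar, pestle from where it was at the start of the episode above 0.025 m).
It also fails if it takes over 42 s, if anything falls off the work surface, if the arm or the gripper's body presses on something with over 40 N, if the wrist force passes 120 N, or if a joint passes its speed limit or range.

## Working session

There is one attempt and no reset: what is moved stays moved. The work goes in short steps, Python scripts to look and compute and a shell command to move; the robot and the scene stay as the last step left them, time stands still between calls to the robot, and variables do not carry over. Pictures are saved under pics/ and viewed, at most 13 in all, crops included, and the job is handed in when it is done.

```bash
ls; mkdir -p pics
cat > h.py <<'E'
import numpy as np, cv2
from scipy.spatial.transform import Rotation as R
from workcell import r
def cam(name):
    s=r.observe(); c=r.read_camera(name)
    if 'eye' in c: c['R']=np.array(c['rotation']); c['t']=np.array(c['eye'])
    else:
        T=np.array(c['hand_eye']); A=R.from_euler('xyz',s['tool_rot']).as_matrix() if np.size(s['tool_rot'])==3 else np.array(s['tool_rot'])
        c['R']=A@T[:3,:3]; c['t']=A@T[:3,3]+np.array(s['ee_pos'])
    return c
def ray(c,xy):
    d=np.linalg.inv(c['camera_matrix'])@np.array([xy[0],xy[1],1.]); return c['R']@d
def atz(c,xy,z):
    d=ray(c,xy); return c['t']+d*(z-c['t'][2])/d[2]
def atdepth(c,xy):
    u,v=np.round(xy).astype(int); p=c['depth'][max(v-1,0):v+2,max(u-1,0):u+2]; p=p[p>0]
    return c['t']+ray(c,xy)*np.median(p) if p.size else None
def tri(obs):
    A=np.zeros((3,3)); b=np.zeros(3)
    for c,xy in obs:
        d=ray(c,xy); d/=np.linalg.norm(d); P=np.eye(3)-np.outer(d,d); A+=P; b+=P@c['t']
    return np.linalg.solve(A,b)
E
python3 - <<'E'
from h import *
np.set_printoptions(precision=4,suppress=True)
s=r.observe(); print({k:np.round(v,3) for k,v in s.items()})
C={}
for n in ['scene','top','wrist']:
    c=C[n]=cam(n); cv2.imwrite(f'pics/{n}0.png',c['image'][:,:,::-1]); print(n,c['t'])
    for l in ['selector_pivot','selector_knob','selector_pointer','green_mark','pad_top','mill']:
        for o in r.place_of(n,l)[:2]: print(n,l,np.round(o['xy'],1),round(o['conf'],2),atdepth(c,np.clip(o['xy'],1,[638,398])))
E
```

```text
pics
{'time': np.float64(0.0), 'joint_positions': array([ 1.109,  0.494,  1.346, -0.   ,  1.303, -0.096]), 'joint_velocities': array([-0.001, -0.001,  0.   ,  0.002,  0.001,  0.   ]), 'tau': array([  0.   , -88.216, -38.389,   0.   ,   0.01 ,  -0.   ]), 'ee_pos': array([0.223, 0.583, 0.201]), 'tool_rot': array([-3.14 , -0.   ,  2.776]), 'ft_force': array([ 0.856, -0.095,  0.001]), 'torque': array([-0.008, -0.008,  0.013]), 'grasp_force': np.float64(0.0), 'finger_gap': np.float64(0.085)}
scene [1.2656 0.2193 1.4208]
scene selector_pivot [314.9 237.1] 0.85 [3.9829 2.9366 4.1381]
scene selector_knob [325.5 209.9] 0.75 [3.9041 2.8579 4.0593]
scene selector_pointer [330.5 209.8] 0.61 [3.9667 2.9204 4.1219]
scene selector_pointer [290.6 234.6] 0.42 [4.2163 3.17   4.3715]
scene pad_top [258.9 227.3] 0.63 [4.4207 3.3744 4.5759]
scene mill [291.4 237. ] 0.81 [4.2022 3.1559 4.3574]
top [0.2669 0.0235 1.4058]
top selector_pivot [308.6 173.2] 0.57 [-1.7885 -2.0319 -0.6496]
top selector_pivot [328.8 182.7] 0.54 [-2.0107 -2.2541 -0.8718]
top selector_knob [435.5 172.2] 0.71 [-3.2714 -3.5148 -2.1325]
top selector_knob [298.6 199.8] 0.62 [-1.68   -1.9234 -0.541 ]
top selector_pointer [300.6 197.7] 0.48 [-1.698  -1.9413 -0.559 ]
top pad_top [300.4 198.2] 0.4 [-1.6942 -1.9376 -0.5552]
top mill [329.7 182.5] 0.83 [-2.0217 -2.265  -0.8827]
wrist [0.1515 0.6112 0.3747]
```

```bash
sed -i "s/c\['R'\]=np.array(c\['rotation'\])/c['R']=R.from_euler('xyz',c['rotation']).as_matrix() if np.size(c['rotation'])==3 else np.array(c['rotation'])/" h.py
python3 - <<'E'
from h import *
np.set_printoptions(precision=4,suppress=True)
C={}
for n in ['scene','top']:
    c=C[n]=cam(n); print(np.round(c['rotation'],3))
    for l in ['selector_pivot','selector_knob','selector_pointer','green_mark','pad_top','mill','run_pad','selector']:
        for o in r.place_of(n,l)[:3]: print(n,l,np.round(o['xy'],1),round(o['conf'],2),atdepth(c,np.clip(o['xy'],1,[638,398])))
E
python3 -c "
import cv2
a=cv2.imread('pics/scene0.png');cv2.imwrite('pics/s1.png',cv2.resize(a[120:320,180:430],None,fx=3,fy=3,interpolation=2)[:600])"
```

```text
[-2.604  0.008  1.803]
scene selector_pivot [312.4 237.1] 0.63 [0.6091 0.0443 0.0728]
scene selector_knob [326.3 209.4] 0.45 [0.4967 0.0628 0.06  ]
scene selector_pointer [332.  211.7] 0.68 [0.501  0.0824 0.0602]
scene pad_top [258.7 226.4] 0.64 [ 0.6198 -0.1219  0.0915]
scene mill [291.  238.2] 0.65 [ 0.6201 -0.0214  0.057 ]
scene mill [487.1 205.1] 0.31 [0.4253 0.5378 0.1509]
scene run_pad [258.1 235.1] 0.89 [ 0.648  -0.1156  0.0897]
scene selector [316.7 236.1] 0.58 [0.601  0.0559 0.0692]
[-2.967 -0.011 -1.577]
top selector_pivot [304.8 174. ] 0.68 [0.595  0.0552 0.0718]
top selector_pivot [298.  199.5] 0.35 [0.5066 0.0792 0.0595]
top selector_knob [303.4 191.6] 0.53 [0.5342 0.0604 0.0615]
top selector_knob [429.8 234.1] 0.53 [ 0.3884 -0.392   0.004 ]
top selector_knob [437.7 172.6] 0.29 [ 0.6129 -0.4306  0.014 ]
top selector_pointer [156.3 227.2] 0.71 [0.3998 0.5198 0.172 ]
top selector_pointer [297.2 198.9] 0.49 [0.5089 0.0821 0.0589]
top pad_top [355.6 166. ] 0.71 [ 0.6179 -0.1211  0.0919]
top mill [330.4 182. ] 0.88 [ 0.5689 -0.0346  0.0587]
top run_pad [357.1 167.6] 0.73 [ 0.6124 -0.1263  0.0912]
top run_pad [175.1 220.5] 0.38 [0.4282 0.4834 0.1121]
top selector [306.3 174.5] 0.4 [0.5927 0.05   0.0734]
top selector [309.4 172. ] 0.22 [0.6018 0.0391 0.073 ]
```

View pics/s1.png

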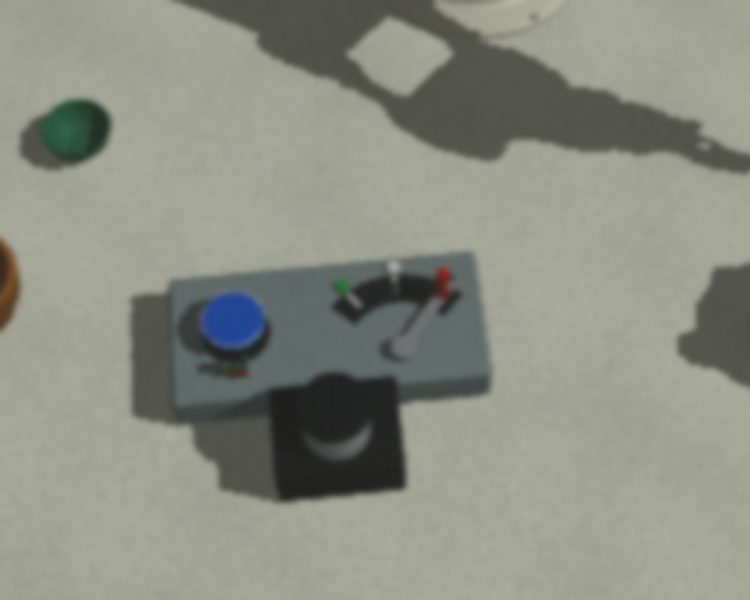

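View pics/top0.png

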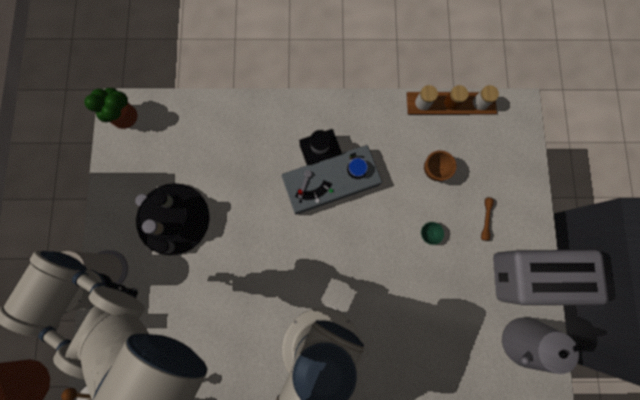

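Scene crop: green stud at crop (340,286), white stud (394,268), red post parked at (443,275), so the wanted notch is the last one (1.2). The top view shows the mill around pixel (332,180), with the turntable at left under the arm's path. I'll rise and turn, then move over the mill.

```bash
python3 -m crank '{"travel":[[0,0,-14],[0,0,-14],[0,0,-14],[0,0,-14],[0,0,-14],[0,0,-14],[0,0,-14],[0,0,-14]],"turn":[-0.075,-0.075,-0.075,-0.075,-0.075,-0.075,-0.075,-0.075],"jaw":[85,85,85,85,85,85,85,85]}'
python3 -m crank '{"travel":[[-11,-27,0],[-11,-27,0],[-11,-27,0],[-11,-27,0],[-11,-27,0],[-11,-27,0],[-11,-27,0],[-11,-27,0]],"turn":[0,0,0,0,0,0,0,0],"jaw":[40,40,40,40,40,40,40,40]}'
python3 -m crank '{"travel":[[-11,-27,0],[-11,-27,0],[-11,-27,0],[-11,-27,0],[-11,-27,0],[-11,-27,0],[-11,-27,0],[-11,-27,0]],"turn":[0,0,0,0,0,0,0,0],"jaw":[40,40,40,40,40,40,40,40]}'
python3 -m crank '{"travel":[[-11,-27,0],[-11,-27,0],[-11,-27,0],[-11,-27,0],[-11,-27,0],[-11,-27,0],[-11,-27,0],[0,0,0]],"turn":[0,0,0,0,0,0,0,0],"jaw":[40,40,40,40,40,40,40,40]}'
python3 - <<'E'
from h import *
np.set_printoptions(precision=4,suppress=True)
for n in ['wrist','top','scene']:
    c=cam(n); cv2.imwrite(f'pics/{n}1.png',c['image'][:,:,::-1]); print(n,c['t'])
    for l in ['selector_pivot','selector_knob','selector_pointer','green_mark','pad_top','mill']:
        for o in r.place_of(n,l)[:2]: print(n,l,np.round(o['xy'],1),round(o['conf'],2),atdepth(c,np.clip(o['xy'],1,[638,398])))
E
```

```text
time: 2.62
ee_pos: [0.2235, 0.5836, 0.3145]
tool_rot: [-3.142, -0.0, -2.904]
ft_force: [0.4, -0.3, 0.1]
finger_gap: 0.085
grasp_force: 0.0
time: 3.28
ee_pos: [0.3599, 0.3927, 0.3139]
tool_rot: [3.142, 0.0, -2.907]
ft_force: [0.6, -0.4, 0.5]
finger_gap: 0.0401
grasp_force: 0.0
time: 3.95
ee_pos: [0.4956, 0.203, 0.3139]
tool_rot: [3.142, 0.0, -2.907]
ft_force: [-0.3, -0.5, -0.0]
finger_gap: 0.0404
grasp_force: 0.0
time: 4.62
ee_pos: [0.6161, 0.0343, 0.3132]
tool_rot: [-3.14, 0.0, -2.91]
ft_force: [-0.0, -0.2, -0.5]
finger_gap: 0.04
grasp_force: 0.0
wrist [0.5409 0.0163 0.4861]
wrist selector_pivot [330.7 140.9] 0.77 [0.5974 0.0435 0.0748]
wrist selector_knob [376.9  86. ] 0.69 [0.5248 0.0742 0.1162]
wrist selector_pointer [379.9  74.4] 0.76 [0.5089 0.0825 0.0615]
wrist green_mark [275.9  79.1] 0.67 [ 0.5426 -0.0367  0.066 ]
wrist green_mark [375.7  89.8] 0.19 [0.5287 0.0739 0.1166]
wrist pad_top [181.8 127.8] 0.69 [ 0.6193 -0.1284  0.0951]
wrist mill [273.7 112.5] 0.55 [ 0.5815 -0.0325  0.0611]
top [0.2669 0.0235 1.4058]
top selector_pivot [309.3 173.1] 0.78 [0.4327 0.0315 0.7379]
top selector_pointer [151.3 203.4] 0.5 [0.4861 0.566  0.1114]
top pad_top [359.6 167.1] 0.66 [ 0.6134 -0.1347  0.0939]
top mill [332.2 180.2] 0.88 [ 0.4222 -0.009   0.7276]
scene [1.2656 0.2193 1.4208]
scene selector_pivot [314. 239.] 0.97 [0.6134 0.0503 0.0709]
scene selector_knob [324.5 208.4] 0.59 [0.4943 0.0564 0.0598]
scene selector_pointer [334.  211.6] 0.56 [0.4982 0.0883 0.0584]
scene pad_top [260.  225.7] 0.76 [ 0.6168 -0.1186  0.0919]
scene pad_top [173.  222.3] 0.67 [ 0.6312 -0.4182  0.0149]
scene mill [290.6 237.6] 0.71 [ 0.6204 -0.0224  0.0614]
scene mill [485.8 203.6] 0.35 [0.4238 0.5327 0.1552]
```

View pics/wrist1.png

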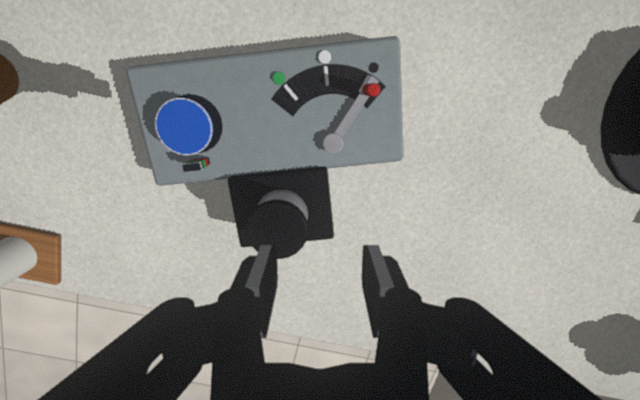

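Wrist view: green stud (278,77), white stud (324,57), red knob (373,89), pivot (333,144), pad (185,126). This matches the networks' reports. I'll refine with colour and fit the geometry.

```bash
cat >> h.py <<'E'
HSV={'red':([0,140,60],[8,255,255]),'green':([50,110,60],[85,255,255]),'blue':([105,140,60],[125,255,255])}
def blob(c,col,near,rad=60):
    h=cv2.cvtColor(c['image'],cv2.COLOR_RGB2HSV); m=cv2.inRange(h,*map(np.array,HSV[col]))
    if col=='red': m|=cv2.inRange(h,np.array([172,140,60]),np.array([180,255,255]))
    n,_,st,ce=cv2.connectedComponentsWithStats(m)
    k=[i for i in range(1,n) if np.linalg.norm(ce[i]-near)<rad and st[i,4]>3]
    k=max(k,key=lambda i:st[i,4]); return ce[k],st[k]
E
python3 - <<'E'
from h import *
np.set_printoptions(precision=4,suppress=True)
w=cam('wrist'); s=cam('scene'); print(w['t'],w['R'])
for col,a,b,z in [('red',(373,89),(328,211),.116),('green',(278,77),(293.5,215.5),.065),('blue',(185,126),(258,226),.094)]:
    x,st=blob(w,col,a,25); y,st2=blob(s,col,b,15)
    print(col,x,st,y,st2,'z-plane',atz(w,x,z),'depth',atdepth(w,x),'tri',tri([(w,x),(s,y)]))
P=atz(w,(333,144),.073);W=atz(w,(324,57),.065);G=atz(w,blob(w,'green',(278,77))[0],.065);K=atz(w,blob(w,'red',(373,89))[0],.116)
for n,v in dict(P=P,W=W,G=G,K=K).items():
    d=v-P; print(n,v,np.linalg.norm(d[:2]),np.arctan2(d[1],d[0]))
E
```

```text
[0.5387 0.0199 0.4867] [[-0.2322  0.9263  0.2968]
 [ 0.9727  0.2212  0.0706]
 [-0.0002  0.3051 -0.9523]]
red [367.6815  90.9427] [359  85  17  13 157] [327.16 213.48] [326 210   4   9  25] z-plane [0.5293 0.0702 0.116 ] depth [0.5293 0.0701 0.1169] tri [0.5289 0.0729 0.0932]
green [274.5487  78.8761] [269  73  12  12 113] [293.5 215. ] [292 214   4   3  12] z-plane [ 0.5405 -0.0344  0.065 ] depth [ 0.5405 -0.0343  0.0658] tri [ 0.5405 -0.0345  0.0605]
blue [179.3213 126.9648] [ 153  101   53   53 2188] [257.0614 226.0217] [248 218  20  18 277] z-plane [ 0.6175 -0.1276  0.094 ] depth [ 0.6172 -0.1271  0.0952] tri [ 0.6185 -0.1285  0.0895]
P [0.5984 0.0516 0.073 ] 0.0 0.0
W [0.5034 0.0171 0.065 ] 0.10100815025257562 -2.7936389400971264
G [ 0.5405 -0.0344  0.065 ] 0.10361279244246105 -2.163309109242712
K [0.5293 0.0702 0.116 ] 0.07156892945548252 2.8780734893518534
```

```bash
python3 -m crank '{"travel":[[0,0,0],[0,0,0],[0,0,0],[0,0,0],[0,0,0],[0,0,0],[0,0,0],[0,0,0]],"turn":[0.08,0.08,0.08,0.08,0.08,0.08,0.08,0],"jaw":[40,40,40,40,40,40,40,40]}'
python3 - <<'E'
from h import *
np.set_printoptions(precision=4,suppress=True)
s=r.observe(); A=R.from_euler('xyz',s['tool_rot']).as_matrix()
print(s['ee_pos'],s['joint_positions'],1000*A.T@(np.array([.529,.072,.18])-s['ee_pos']))
E
```

```text
time: 6.43
ee_pos: [0.6138, 0.0383, 0.3138]
tool_rot: [-3.142, -0.0, 2.812]
ft_force: [-0.4, -0.9, -0.5]
finger_gap: 0.0397
grasp_force: 0.0
[0.6138 0.0383 0.3138] [-0.0348  0.3975  1.2005 -0.      1.5437 -1.2756] [ 91.1173   4.4464 133.7667]
```

```bash
python3 -m crank '{"travel":[[13,0.6,17],[13,0.6,17],[13,0.6,17],[13,0.6,17],[13,0.6,17],[13,0.6,17],[13,0.8,17],[0,0,0]],"turn":[0,0,0,0,0,0,0,0],"jaw":[40,40,40,40,40,40,40,40]}'
python3 - <<'E'
from h import *
np.set_printoptions(precision=4,suppress=True)
w=cam('wrist'); cv2.imwrite('pics/wrist2.png',w['image'][:,:,::-1]); s=r.observe(); print(s['ee_pos'])
for l in ['selector_pivot','selector_knob','green_mark','selector_pointer']:
    for o in r.place_of('wrist',l)[:1]: print(l,np.round(o['xy'],1),round(o['conf'],2),atdepth(w,np.clip(o['xy'],1,[638,398])))
for l in ['red','green']:
  try: print(l,blob(w,l,(320,200),320))
  except Exception as e: print(l,e)
E
```

```text
time: 7.1
ee_pos: [0.5253, 0.0722, 0.1921]
tool_rot: [-3.14, -0.005, 2.819]
ft_force: [0.3, 0.0, -0.0]
finger_gap: 0.0398
grasp_force: 0.0
[0.5274 0.0719 0.1939]
selector_pivot [316.5 252. ] 0.76 [0.5927 0.0468 0.0747]
selector_knob [320.3 198.4] 0.66 [0.5295 0.0716 0.1169]
green_mark [220.4 225.9] 0.57 [ 0.5413 -0.034   0.0655]
selector_pointer [319. 152.] 0.8 [0.5039 0.0789 0.0612]
red (array([320.1927, 190.6488]), array([311, 177,  19,  28, 410], dtype=int32))
green (array([220.2616, 224.436 ]), array([213, 218,  16,  14, 172], dtype=int32))
```

View pics/wrist2.png

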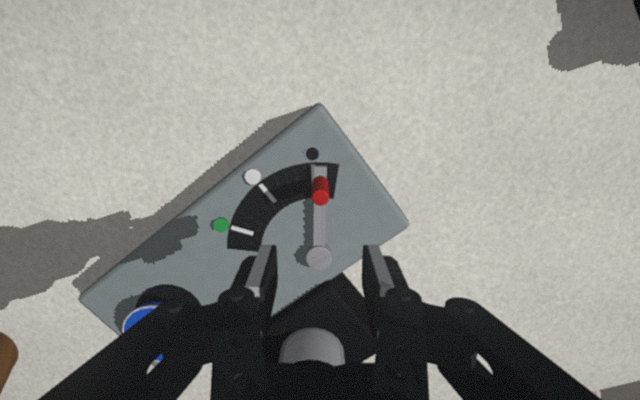

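Wrist view 2: the red knob top (320,196) is centred between the fingers. Pointer lies along tool x and the green stud is at (220,225). Next: descend as a loose cage.

```bash
python3 -m crank '{"travel":[[-0.3,0.1,16],[-0.3,0.1,16],[-0.3,0.1,16],[-0.3,0.1,16],[-0.3,0,16],[-0.3,0,16],[0,0,13],[0,0,0]],"turn":[0,0,0,0,0,0,0,0],"jaw":[40,40,40,40,40,40,40,20]}'
python3 -m crank '{"travel":[[0,0,0],[0,0,0],[0,0,0],[-0.4,-7.5,0],[-0.4,-7.5,0],[-0.4,-7.5,0],[-0.4,-7.5,0],[0,0,0]],"turn":[0,0,0,-0.1,-0.1,-0.1,-0.1,0],"jaw":[20,20,20,20,20,20,20,20]}'
python3 - <<'E'
from h import *
s=r.observe(); K=np.array([.5295,.0716]);P=np.array([.6005,.0475]); d=s['ee_pos'][:2]-P
print(s['ee_pos'],s['tool_rot'],s['ft_force'],np.linalg.norm(d),np.arctan2(d[1],d[0])%6.283,s['joint_positions'][5])
w=cam('wrist'); cv2.imwrite('pics/wrist3.png',w['image'][:,:,::-1])
E
```

```text
time: 8.02
ee_pos: [0.5307, 0.0711, 0.0843]
tool_rot: [-3.141, -0.002, 2.816]
ft_force: [-0.5, -0.6, -1.0]
finger_gap: 0.0289
grasp_force: 0.0
time: 8.68
ee_pos: [0.5278, 0.0408, 0.0867]
tool_rot: [-3.141, 0.002, -3.063]
ft_force: [0.6, -0.5, 0.8]
finger_gap: 0.02
grasp_force: 0.0
[0.52777882 0.04084314 0.08666328] [-3.14118572e+00  1.52852724e-03 -3.06262331e+00] [ 0.58723453 -0.47264356  0.82306791] 0.07302522341173656 3.23269246025482 -1.6850268759652656
```

View pics/wrist3.png

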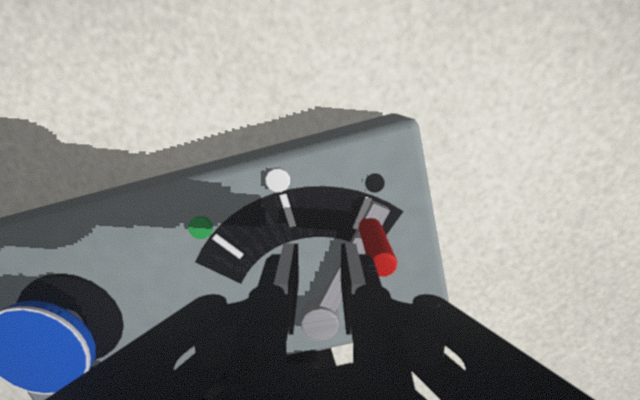

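Wrist view 3: the post (top 385,265) is outside the right finger and the pointer is still parked, so the cage missed it. I'll work out why.

Run:
```python
from h import *
np.set_printoptions(precision=4,suppress=True)
s=r.observe(); print(s['ee_pos'],s['tool_rot'],s['finger_gap'],s['time'])
w=cam('wrist'); print(w['t'],w['camera_matrix'],w['hand_eye'])
for p in [(387,265),(380,245),(372,225),(320,323),(278,180),(200,228),(285,255),(352,250)]: print(p,atdepth(w,p),atz(w,p,.116))
```

```text
[0.5277 0.0414 0.0865] [-3.1414  0.0013 -3.0696] 0.020074854051558247 8.7333
[0.4505 0.0355 0.2594] [[334.8979   0.     319.2138]
 [  0.     334.8979 195.7378]
 [  0.       0.       1.    ]] [[ 0.0001 -0.9523 -0.3051  0.0772]
 [ 1.      0.0001 -0.0001 -0.0004]
 [ 0.0001 -0.3051  0.9523 -0.173 ]
 [ 0.      0.      0.      1.    ]]
(387, 265) [0.5287 0.0737 0.1168] [0.5291 0.0739 0.116 ]
(380, 245) [0.5217 0.0705 0.1101] [0.5188 0.0691 0.116 ]
(372, 225) [0.5217 0.0704 0.0847] [0.5089 0.0641 0.116 ]
(320, 323) [0.5976 0.0466 0.0749] [0.5648 0.0441 0.116 ]
(278, 180) [0.5046 0.0146 0.0658] [0.4905 0.02   0.116 ]
(200, 228) [ 0.5391 -0.033   0.066 ] [ 0.5162 -0.0153  0.116 ]
(285, 255) [0.5185 0.0259 0.1325] [0.5273 0.0246 0.116 ]
(352, 250) [0.5162 0.0544 0.1284] [0.5224 0.0562 0.116 ]
```

```bash
python3 - <<'E'
from h import *
np.set_printoptions(precision=4,suppress=True)
w=cam('wrist'); T=np.array(w['hand_eye']); Ki=np.linalg.inv(w['camera_matrix'])
for u in (284,290,350,356):
  for v in range(232,300,6):
    d=w['depth'][v,u]; p=T[:3,:3]@(Ki@[u,v,1]*d)+T[:3,3]; print(u,v,np.round(p*1000,1), w['image'][v,u])
E
python3 -c "
import cv2
a=cv2.imread('pics/wrist3.png');cv2.imwrite('pics/w3c.png',cv2.resize(a[180:340,220:430],None,fx=3.7,fy=3.7,interpolation=2))"
```

```text
284 232 [-10.3 -22.9  24.2] [40 44 44]
284 238 [-14.4 -23.   23.9] [35 37 38]
284 244 [ 10.3 -16.3 -35.6] [81 83 85]
284 250 [ 10.3 -15.7 -41.6] [84 85 84]
284 256 [  9.8 -15.2 -46.1] [85 87 89]
284 262 [ 10.1 -14.7 -51.8] [88 90 90]
284 268 [  9.8 -14.3 -55.9] [84 84 86]
284 274 [ 10.4 -13.7 -61.5] [84 86 88]
284 280 [ 10.4 -13.3 -65.5] [83 86 86]
284 286 [  8.6 -13.2 -66.7] [95 98 98]
284 292 [ 10.8 -12.4 -73.8] [69 71 71]
284 298 [ 11.4 -12.  -78.1] [30 35 35]
290 232 [-11.  -19.2  25.7] [52 45 58]
290 238 [-14.7 -19.2  24.4] [40 40 42]
290 244 [ 10.6 -13.5 -36.3] [87 87 92]
290 250 [ 10.3 -13.1 -41.5] [90 90 90]
290 256 [  9.9 -12.7 -46.3] [88 88 91]
290 262 [ 10.6 -12.2 -52.5] [76 76 77]
290 268 [ 10.  -11.9 -56.3] [53 55 55]
290 274 [ 10.6 -11.4 -61.7] [37 36 37]
290 280 [ 10.3 -11.1 -65.4] [23 22 24]
290 286 [  8.7 -11.  -66.9] [29 30 31]
290 292 [  6.8 -11.  -67.8] [34 32 34]
290 298 [  4.1 -11.1 -67.6] [27 29 29]
350 232 [-10.5  19.4  24.6] [31 32 31]
350 238 [-14.7  19.5  24.5] [41 38 43]
350 244 [ 10.3  13.5 -35.5] [89 87 90]
350 250 [  9.9  13.1 -40.6] [92 93 93]
350 256 [ 10.2  12.5 -46.8] [85 87 88]
350 262 [  9.7  12.2 -51. ] [87 88 89]
350 268 [ 10.4  11.7 -56.9] [85 87 88]
350 274 [ 10.1  11.3 -60.9] [65 63 66]
350 280 [ 10.8  10.8 -66.2] [48 47 48]
350 286 [  9.   10.8 -67.3] [35 36 37]
350 292 [  7.4  10.7 -68.6] [44 43 45]
350 298 [  4.4  10.9 -68. ] [34 28 35]
356 232 [-6.5 22.1 15.5] [76 74 78]
356 238 [-9.9 22.1 14.2] [144 142 149]
356 244 [ 10.1  16.3 -35.2] [124 126 129]
356 250 [ 10.4  15.6 -41.6] [90 87 93]
356 256 [ 10.2  15.1 -46.8] [87 89 91]
356 262 [  9.8  14.6 -51.1] [84 86 89]
356 268 [  9.6  14.2 -55.7] [82 82 86]
356 274 [ 10.6  13.5 -61.8] [82 85 88]
356 280 [ 10.   13.2 -64.9] [88 87 90]
356 286 [  9.4  12.9 -67.9] [92 92 95]
356 292 [ 11.1  12.2 -74.3] [32 33 34]
356 298 [ 11.3  11.8 -78. ] [39 34 37]
```

View pics/w3c.png

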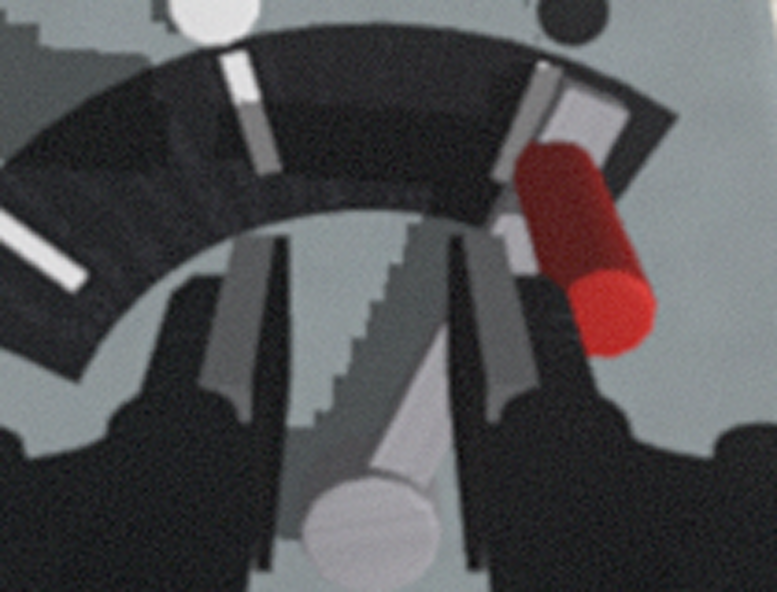

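The fingertips actually sit about 34 mm behind the reported TCP at this opening, at z≈0.12, so they passed above the post. I'll go back, then go lower.

```bash
python3 -m crank '{"travel":[[0,0,-10],[-0.4,7.5,0],[-0.4,7.5,0],[-0.4,7.5,0],[-0.4,7.5,0],[0,0,0],[0,0,0],[0,0,0]],"turn":[0,0.1,0.1,0.1,0.1,0,0,0],"jaw":[40,40,40,40,40,40,40,40]}'
python3 - <<'E'
from h import *
np.set_printoptions(precision=4,suppress=True)
s=r.observe(); A=R.from_euler('xyz',s['tool_rot']).as_matrix()
print(s['ee_pos'],s['tool_rot'],1000*A.T@(np.array([.529,.0725,.056])-s['ee_pos']))
w=cam('wrist'); T=np.array(w['hand_eye']); Ki=np.linalg.inv(w['camera_matrix'])
for u in (262,268,374,380):
  for v in range(234,264,4):
    p=T[:3,:3]@(Ki@[u,v,1]*w['depth'][v,u])+T[:3,3]; print(u,v,np.round(p*1000,1))
x,_=blob(w,'red',(320,230),80); print(x,atdepth(w,x),r.place_of('wrist','selector_knob')[:1])
E
```

```text
time: 9.5
ee_pos: [0.531, 0.0713, 0.0961]
tool_rot: [-3.142, 0.0, 2.819]
ft_force: [0.3, 0.4, -0.5]
finger_gap: 0.0403
grasp_force: 0.0
[0.531  0.0713 0.0961] [-3.1416  0.0002  2.819 ] [ 2.251   0.4948 40.1395]
262 234 [-16.1 -38.5  33.6]
262 238 [-19.6 -38.8  34.8]
262 242 [-22.6 -39.   34.8]
262 246 [ 10.  -25.6 -37.1]
262 250 [ 10.1 -25.  -41.2]
262 254 [ 10.  -24.4 -44.8]
262 258 [  9.9 -23.8 -48.1]
262 262 [ 11.1 -22.9 -53.6]
268 234 [-16.  -34.4  33.3]
268 238 [-19.7 -34.8  35.1]
268 242 [-22.2 -34.8  34. ]
268 246 [ 10.  -22.9 -37.1]
268 250 [ 10.  -22.4 -41. ]
268 254 [  9.8 -21.9 -44.4]
268 258 [ 10.3 -21.2 -48.8]
268 262 [ 10.2 -20.8 -52. ]
374 234 [-16.5  37.   34.7]
374 238 [-20.   37.3  35.7]
374 242 [-22.6  37.3  34.9]
374 246 [ 10.3  24.4 -37.9]
374 250 [ 11.   23.5 -43. ]
374 254 [ 10.5  23.1 -45.8]
374 258 [ 10.4  22.6 -49. ]
374 262 [ 10.3  22.1 -52.2]
380 234 [-16.5  41.1  34.6]
380 238 [-19.6  41.3  34.8]
380 242 [-22.9  41.5  35.4]
380 246 [-26.3  41.9  36.2]
380 250 [  9.9  26.5 -40.8]
380 254 [ 10.4  25.7 -45.5]
380 258 [ 10.2  25.2 -48.6]
380 262 [ 10.   24.7 -51.7]
[318.393  230.3107] [0.5223 0.0737 0.1135] [{'xy': [320.0, 244.2], 'conf': 0.61}]
```

```bash
python3 -m crank '{"travel":[[0.5,0.1,8],[0.5,0.1,8],[0.5,0.1,8],[0.5,0.1,8],[0,0,6],[0,0,4],[0,0,0],[0,0,0]],"turn":[0,0,0,0,0,0,0,0],"jaw":[40,40,40,40,40,40,20,20]}'
python3 -m crank '{"travel":[[0,0,0],[0,0,0],[0,0,0],[-0.4,-7.5,0],[-0.4,-7.5,0],[-0.4,-7.5,0],[-0.4,-7.5,0],[0,0,0]],"turn":[0,0,0,-0.1,-0.1,-0.1,-0.1,0],"jaw":[20,20,20,20,20,20,20,20]}'
python3 - <<'E'
from h import *
np.set_printoptions(precision=4,suppress=True)
s=r.observe(); P=np.array([.6005,.0475]); d=s['ee_pos'][:2]-P
print(s['ee_pos'],s['tool_rot'],np.linalg.norm(d),np.arctan2(d[1],d[0])%6.283)
w=cam('wrist'); x,_=blob(w,'red',(320,240),120); print(x,atdepth(w,x),r.place_of('wrist','selector_knob')[:1])
cv2.imwrite('pics/w4c.png',cv2.resize(w['image'][150:350,200:440,::-1],None,fx=2.5,fy=2.5))
E
```

```text
time: 10.27
ee_pos: [0.5292, 0.0724, 0.0536]
tool_rot: [-3.141, -0.0, 2.816]
ft_force: [-0.0, -0.7, -0.4]
finger_gap: 0.0199
grasp_force: 0.0
time: 10.93
ee_pos: [0.5255, 0.042, 0.054]
tool_rot: [-3.141, 0.0, -3.063]
ft_force: [0.1, -0.6, -0.1]
finger_gap: 0.0201
grasp_force: 0.0
[0.5255 0.042  0.054 ] [-3.1415  0.0001 -3.0626] 0.07515653475218653 3.2148256410440452
[325.4815 273.2126] [0.5176 0.0435 0.1104] [{'xy': [326.8, 298.3], 'conf': 0.92}]
```

View pics/w4c.png

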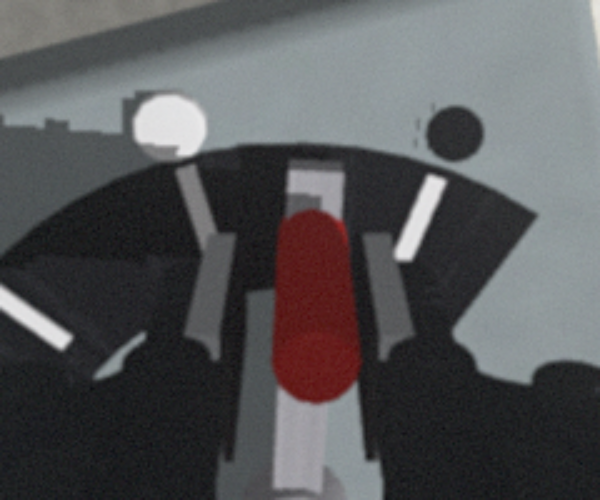

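The post is now caged between the fingers (about crop (315,310)) and moving with them. I'll continue the arc.

```bash
python3 -m crank '{"travel":[[-0.4,-7.5,0],[-0.4,-7.5,0],[-0.4,-7.5,0],[-0.4,-7.5,0],[-0.4,-7.5,0],[-0.4,-7.5,0],[-0.4,-7.5,0],[-0.4,-7.5,0]],"turn":[-0.1,-0.1,-0.1,-0.1,-0.1,-0.1,-0.1,-0.1],"jaw":[20,20,20,20,20,20,20,20]}'
python3 - <<'E'
from h import *
np.set_printoptions(precision=4,suppress=True)
w=cam('wrist'); s=r.observe(); P=np.array([.6005,.0475]); d=s['ee_pos'][:2]-P
print(s['ee_pos'],s['tool_rot'],np.linalg.norm(d),np.arctan2(d[1],d[0])%6.283)
for l in ['selector_knob','selector_pointer','green_mark']:
  for o in r.place_of('wrist',l)[:1]: print(l,o,atdepth(w,o['xy']))
for l in ['red','green']:
    x,st=blob(w,l,(320,220),140); print(l,x,st,atdepth(w,x))
cv2.imwrite('pics/w5c.png',cv2.resize(w['image'][150:350,200:440,::-1],None,fx=2.5,fy=2.5))
E
```

```text
time: 11.7
ee_pos: [0.5521, -0.009, 0.0537]
tool_rot: [3.141, -0.001, -2.266]
ft_force: [-2.4, 1.3, 1.5]
finger_gap: 0.0199
grasp_force: 1.1
[ 0.5535 -0.0098  0.0538] [-3.1412  0.     -2.2582] 0.07411271328224585 4.024541187954965
selector_knob {'xy': [329.0, 296.8], 'conf': 0.95} [ 0.5486 -0.0088  0.1169]
green_mark {'xy': [306.3, 195.4], 'conf': 0.74} [ 0.5408 -0.034   0.0658]
red [326.5964 272.6808] [ 310  233   36   77 2215] [ 0.5447 -0.0147  0.1113]
green [306.9551 193.1878] [293 179  28  30 623] [ 0.5399 -0.0346  0.0657]
```

View pics/w5c.png

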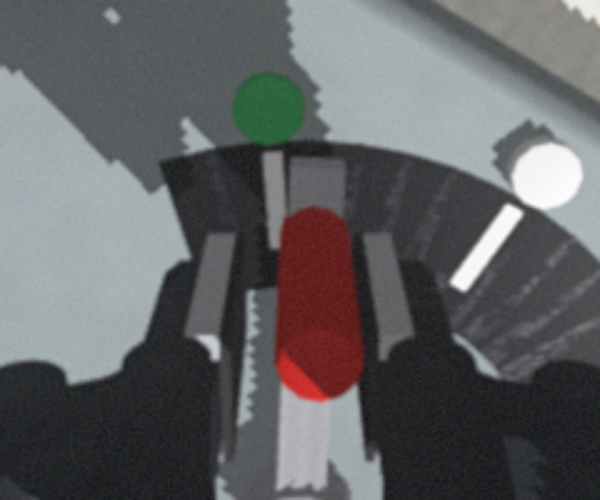

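Crop: the pointer end (318,175) is about 10 mm (0.11 rad) short of the green stud (268,108). One more step, then open the jaws.

```bash
python3 -m crank '{"travel":[[-0.2,-4.1,0],[-0.2,-4.1,0],[0,0,0],[0,0,0],[0,0,0],[0,0,0],[0,0,0],[0,0,0]],"turn":[-0.055,-0.055,0,0,0,0,0,0],"jaw":[20,20,20,20,40,40,40,40]}'
python3 - <<'E'
from h import *
np.set_printoptions(precision=4,suppress=True)
w=cam('wrist'); s=r.observe(); P=np.array([.6005,.0475]); d=s['ee_pos'][:2]-P
print(s['ee_pos'],s['tool_rot'],np.linalg.norm(d),np.arctan2(d[1],d[0])%6.283)
for l in ['selector_knob','selector_pointer','green_mark']:
  for o in r.place_of('wrist',l)[:1]: print(l,o,atdepth(w,o['xy']))
x,st=blob(w,'green',(320,220),140); print(x,st,atdepth(w,x))
x,st=blob(w,'red',(320,220),140); print(x,st)
cv2.imwrite('pics/w6c.png',cv2.resize(w['image'][150:350,200:440,::-1],None,fx=2.5,fy=2.5))
E
```

```text
time: 12.57
ee_pos: [0.5591, -0.0138, 0.0538]
tool_rot: [-3.142, 0.0, -2.158]
ft_force: [-0.1, 0.3, 0.8]
finger_gap: 0.04
grasp_force: 0.0
[ 0.5591 -0.0139  0.0538] [-3.1415  0.     -2.1581] 0.07404092591529673 4.119276469795188
selector_knob {'xy': [331.3, 296.2], 'conf': 0.83} [ 0.5547 -0.0137  0.1168]
green_mark {'xy': [329.6, 196.5], 'conf': 0.82} [ 0.5411 -0.033   0.066 ]
[329.5377 192.5297] [316 179  28  29 623] [ 0.5401 -0.0347  0.0656]
[326.0285 271.8117] [ 310  233   35   77 2177]
```

View pics/w6c.png

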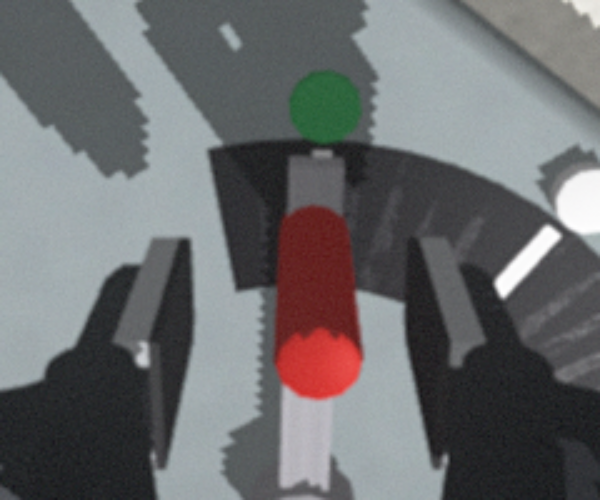

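Crop: the pointer (317) lines up with the green stud (325) within about 3 mm, and the jaws are clear of the post. I'll lift, shut the fingers, then work out the shift to the pad.

```bash
python3 -m crank '{"travel":[[0,0,-8],[0,0,-14],[0,0,-14],[0,0,-14],[0,0,-14],[0,0,-14],[0,0,-14],[0,0,0]],"turn":[0,0,0,0,0,0,0,0],"jaw":[40,40,40,40,40,40,0,0]}'
python3 - <<'E'
from h import *
np.set_printoptions(precision=4,suppress=True)
w=cam('wrist');s=r.observe(); A=R.from_euler('xyz',s['tool_rot']).as_matrix()
print(s['ee_pos'],1000*A.T@(np.array([.6175,-.128,.125])-s['ee_pos']))
for l in ['selector_knob','selector_pointer','green_mark']:
  for o in r.place_of('wrist',l)[:1]: print(l,o,atdepth(w,o['xy']),atz(w,o['xy'],.066))
x,st=blob(w,'green',(320,220),140); print(x,atdepth(w,x))
x,st=blob(w,'red',(320,220),140); print(x,st)
E
```

```text
time: 13.43
ee_pos: [0.5605, -0.0141, 0.1488]
tool_rot: [-3.138, 0.002, -2.158]
ft_force: [0.3, 0.3, 0.3]
finger_gap: 0.0169
grasp_force: 0.0
[ 0.56   -0.0141  0.1474] [  63.0703 -110.9023   22.5916]
selector_knob {'xy': [327.3, 207.9], 'conf': 0.96} [ 0.5549 -0.015   0.1168] [0.5642 0.0009 0.066 ]
selector_pointer {'xy': [326.9, 156.1], 'conf': 0.74} [ 0.5412 -0.0348  0.0657] [ 0.5411 -0.0349  0.066 ]
green_mark {'xy': [326.3, 155.3], 'conf': 0.52} [ 0.5412 -0.0356  0.0661] [ 0.5412 -0.0356  0.066 ]
[328.0377 155.6943] [ 0.5403 -0.0346  0.0656]
[325.6105 200.145 ] [316 182  21  36 593]
```

```bash
python3 -m crank '{"travel":[[9,-15.9,0],[9,-15.9,0],[9,-15.9,0],[9,-15.9,0],[9,-15.9,0],[9,-15.9,0],[9,-15.9,0],[0,0,0]],"turn":[0,0,0,0,0,0,0,0],"jaw":[0,0,0,0,0,0,0,0]}'
python3 - <<'E'
from h import *
np.set_printoptions(precision=4,suppress=True)
w=cam('wrist');s=r.observe(); A=R.from_euler('xyz',s['tool_rot']).as_matrix()
print(s['ee_pos'],s['finger_gap'],s['ft_force'],1000*A.T@(np.array([.6175,-.128,.125])-s['ee_pos']))
T=np.array(w['hand_eye']); Ki=np.linalg.inv(w['camera_matrix'])
for u in (310,319,328):
  for v in range(226,262,3):
    p=T[:3,:3]@(Ki@[u,v,1]*w['depth'][v,u])+T[:3,3]; print(u,v,np.round(p*1000,1),w['image'][v,u])
x,st=blob(w,'blue',(320,220),140); print(x,st,atdepth(w,x))
print([(o,atz(w,o['xy'],.094)) for o in r.place_of('wrist','pad_top')[:1]])
cv2.imwrite('pics/w7.png',w['image'][:,:,::-1])
E
```

```text
time: 14.3
ee_pos: [0.6182, -0.1313, 0.145]
tool_rot: [-3.141, -0.0, -2.159]
ft_force: [-0.3, -1.0, 0.5]
finger_gap: -0.0003
grasp_force: 0.0
[ 0.6173 -0.1297  0.1449] 0.00010179008270027394 [ 0.3437  1.0717 -0.1618] [-1.5528  0.8041 19.908 ]
310 226 [-16.1  -7.6  49.1] [ 41  92 184]
310 229 [-18.5  -7.6  49.3] [ 53  98 191]
310 232 [-21.   -7.6  49.8] [ 45  91 184]
310 235 [-23.5  -7.6  50. ] [ 51  98 189]
310 238 [-25.7  -7.7  49.7] [ 48  96 186]
310 241 [-28.1  -7.7  49.7] [ 45  95 188]
310 244 [ 10.8  -5.1 -35.2] [ 80  84 100]
310 247 [ 11.   -5.  -38.6] [80 81 87]
310 250 [ 10.7  -4.9 -41.1] [81 82 87]
310 253 [ 11.   -4.8 -44.3] [81 84 86]
310 256 [ 11.   -4.8 -47.1] [83 84 88]
310 259 [ 10.4  -4.7 -48.6] [79 81 84]
319 226 [-16.6  -1.1  50.4] [ 46  97 189]
319 229 [-18.7  -1.1  49.8] [ 49  93 188]
319 232 [-21.6  -1.1  51. ] [ 45  93 185]
319 235 [-23.2  -1.1  49.3] [ 52 101 191]
319 238 [-25.5  -1.1  49.2] [ 45  95 189]
319 241 [-28.6  -1.1  50.7] [ 47  96 193]
319 244 [ 11.1  -1.  -35.9] [24 36 60]
319 247 [ 11.   -1.  -38.7] [33 37 45]
319 250 [  77.8   -0.8 -173. ] [24 32 39]
319 253 [ 10.8  -1.  -44. ] [18 25 33]
319 256 [ 10.7  -1.  -46.4] [30 35 43]
319 259 [ 10.7  -1.  -49. ] [33 35 44]
328 226 [-16.4   5.4  49.9] [ 50  98 191]
328 229 [-18.7   5.4  49.8] [ 52 101 189]
328 232 [-20.8   5.4  49.4] [ 51  99 190]
328 235 [-23.6   5.4  50.3] [ 52  97 192]
328 238 [-26.1   5.5  50.5] [ 47 100 191]
328 241 [-28.5   5.5  50.5] [ 51 101 197]
328 244 [ 11.1   3.1 -35.8] [ 84  90 103]
328 247 [ 11.1   3.  -38.8] [78 83 87]
328 250 [ 11.2   2.9 -42. ] [80 86 88]
328 253 [  77.8   -0.8 -173. ] [83 85 88]
328 256 [ 11.1   2.8 -47.2] [79 82 88]
328 259 [ 10.5   2.7 -48.7] [76 80 84]
[323.9804 206.1082] [ 281  166   87   81 5418] [ 0.6169 -0.1289  0.0949]
[({'xy': [321.2, 211.6], 'conf': 0.55}, array([ 0.621 , -0.1263,  0.094 ]))]
```

View pics/w7.png

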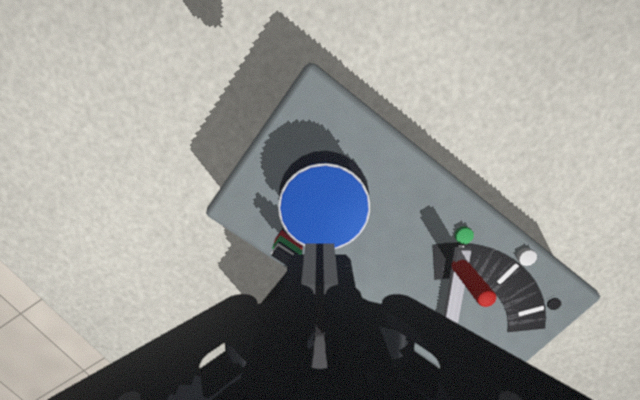

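Wrist view: fingers are shut over the blue pad (324,206), with the pointer at the green stud (464,236) and the post clear. Tips are at z≈0.18, pad top 0.095. Descending.

```bash
python3 -m crank '{"travel":[[0,0,12],[0,0,12],[0,0,12],[0,0,12],[0,0,10],[0,0,8],[0,0,6],[0,0,0]],"turn":[0,0,0,0,0,0,0,0],"jaw":[0,0,0,0,0,0,0,0]}'
python3 -m crank '{"travel":[[0,0,2],[0,0,2],[0,0,2],[0,0,2],[0,0,2],[0,0,0],[0,0,0],[0,0,0]],"turn":[0,0,0,0,0,0,0,0],"jaw":[0,0,0,0,0,0,0,0]}'
python3 - <<'E'
from h import *
np.set_printoptions(precision=4,suppress=True)
w=cam('wrist');s=r.observe(); print(s['ee_pos'],s['ft_force'])
for p in [(300,220),(345,220),(320,215)]: print(atdepth(w,p))
E
```

```text
time: 15.07
ee_pos: [0.6163, -0.1277, 0.0725]
tool_rot: [3.14, -0.0, -2.157]
ft_force: [-1.2, -0.6, 0.2]
finger_gap: 0.0004
grasp_force: 0.0
time: 15.73
ee_pos: [0.6171, -0.1281, 0.064]
tool_rot: [-3.141, 0.0, -2.157]
ft_force: [-0.0, -0.9, 1.7]
finger_gap: 0.0
grasp_force: 1.1
[ 0.6171 -0.1281  0.064 ] [ 0.0291 -0.5638  1.9919]
[ 0.6138 -0.1506  0.0944]
[ 0.5967 -0.1391  0.0941]
[ 0.6048 -0.1476  0.0947]
```

Contact is made (2 N, pad still up at 0.094). Pressing 11 mm.

```bash
python3 -m crank '{"travel":[[0,0,2],[0,0,2],[0,0,2],[0,0,2],[0,0,2],[0,0,1],[0,0,0],[0,0,0]],"turn":[0,0,0,0,0,0,0,0],"jaw":[0,0,0,0,0,0,0,0]}'
python3 - <<'E'
from h import *
np.set_printoptions(precision=4,suppress=True)
w=cam('wrist')
print(np.mean([r.observe()['ft_force'] for _ in range(3)],0))
for n in ('wrist','top','scene'):
    c=cam(n); s=r.observe(); print(n,s['ee_pos'],s['ft_force'])
    if n=='wrist':
        for p in [(300,220),(345,220),(320,215),(320,225)]: print(atdepth(c,p))
        cv2.imwrite('pics/w8.png',c['image'][:,:,::-1])
    for l in ['selector_pointer','green_mark']:
        for o in r.place_of(n,l)[:1]: print(l,o,atz(c,o['xy'],.065))
E
```

```text
time: 16.45
ee_pos: [0.6171, -0.1281, 0.0527]
tool_rot: [-3.141, 0.0, -2.157]
ft_force: [-0.1, 0.1, 7.0]
finger_gap: -0.0
grasp_force: 2.8
[-0.1384  0.012   6.0982]
wrist [ 0.6171 -0.1281  0.0528] [-0.34    0.4898  5.617 ]
[ 0.6138 -0.1505  0.0832]
[ 0.5967 -0.139   0.0827]
[ 0.6049 -0.1474  0.0829]
[ 0.6075 -0.1435  0.0833]
green_mark {'xy': [527.9, 301.7], 'conf': 0.92} [ 0.5404 -0.0339  0.065 ]
top [ 0.6171 -0.1281  0.0528] [ 0.0202 -0.3326  5.4174]
green_mark {'xy': [167.5, 202.9], 'conf': 0.29} [0.4954 0.5299 0.065 ]
scene [ 0.6171 -0.1281  0.0528] [-0.0759 -0.3829  5.9256]
selector_pointer {'xy': [295.5, 213.7], 'conf': 0.7} [ 0.5369 -0.0282  0.065 ]
```

View pics/w8.png

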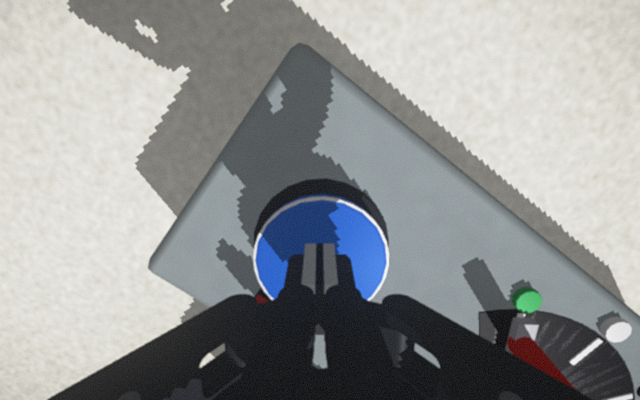

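The pad top reads 0.083, about 11.7 mm down, at 5.7 N: mid-green. The pointer is still at the green stud (527,300). I'll hold, then hand in.

```bash
python3 -m crank '{"travel":[[0,0,0],[0,0,0],[0,0,0],[0,0,0],[0,0,0],[0,0,0],[0,0,0],[0,0,0]],"turn":[0,0,0,0,0,0,0,0],"jaw":[0,0,0,0,0,0,0,0]}' && python3 -c "
from workcell import r
print(r.observe()['ft_force']); print(r.job_done())"
```

```text
time: 17.62
ee_pos: [0.6171, -0.1281, 0.0528]
tool_rot: [-3.141, 0.0, -2.157]
ft_force: [-0.1, -0.0, 5.4]
finger_gap: -0.0002
grasp_force: 2.8
[-0.13684167 -0.04799291  5.40751935]
the job is handed in; nothing more can be done
None
```

The selector is in the green stud's (last) notch and let go, the run pad is held about 12 mm down in the green band at about 5.5 N, and the job was handed in at 17.6 s; the hand-in returned no verdict.

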